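Hold the sample lockbox unlocked with its key

ROBOT

A 6-joint arm with a two-finger parallel gripper is mounted at the origin on the work surface. World frame = base frame: x ahead of the robot, y to its left, z up, the work surface at z = 0. Lengths are in mm, angles in rad, forces in N, time in s.
With the tool pointing down it reaches from about 350 to 975 mm from the base axis. Payload 4.9 kg.
Tool frame: the origin (TCP) lies midway between the tips of the shut fingers; the grasp point (between the pads) lies 19 mm behind it (manip.grasp_offset is the distance from the TCP to the grasp point, in mm); z points along the fingers, y is the line along which they close (so a half turn about z gives the same grasp; the last joint's range is limited). The gripper opens to 85 mm and grips with 20 to 120 N. Pads are 22 mm wide; open, the fingers measure 114 mm over their backs; the gripper's body (76 mm by 85 mm) begins 54 mm behind the grasp point. The pads swing forward as they close: fully open they stand 13 mm farther back than shut.
Start: joints at [1.221, 0.053, 1.613, -0, 1.476, -0.119], TCP at [142.964, 608.41, 231.304] pointing down, gripper open.
Joint ranges: [-3.01, 3.01], [-1.01, 2.22], [0.06, 2.58], [-1.02, 4.17], [0.09, 2.62], [-3.14, 3.14]. Speed limits (rad/s): [2.57, 2.57, 3.14, 3.14, 3.14, 3.14].

INTERFACE

Orientations are given as [roll, pitch, yaw] about the fixed x, y, z axes, in that order (R = Rz(yaw) Ry(pitch) Rx(roll)).
In Python, from station import manip gives the robot as it stands.
- The arm moves only by the shell command python3 -m creep 'ROWS' [OPENING] [FORCE]. ROWS is JSON, a list of rows, each a list of 4 numbers: the shift along the tool's x, y, z in units of 25 mm (1.0 is 25 mm), then the turn about the tool's z in rad. A call has 1 to 5 rows; each row is the pose to reach, as a shift and turn from the pose commanded when the call began, along the tool's axes at that moment; what a row does not reach only later rows make up. A row lasts 1/10 s, in which the tool goes at most 50 mm and 8.59 degrees, less where a joint would pass 70% of its speed; a pose out of reach is approached as far as the arm can. A call with a gripper value outside its range is refused whole. OPENING is the finger opening in mm, from 0 to 85.4, set as the call begins (- or left out, the last holds). The fingers move at their own pace and stop on an object; FORCE is the grip in N (left out, the last holds). Time passes only in rows, so rows that repeat a pose let the fingers close. It gives the time, the measured TCP pose, the force, the opening and the grip force at its end, in the units of the state.
- manip.get_state(): the state, without advancing time (a new reading comes with each control period).
- manip.snapshot(name): name is "scene" or "top" or "wrist"; returns a dict with "pixels" (400x640x3 uint8, red, green, blue), "intrinsics" (3x3 intrinsics, pixels), "position" and "attitude" of the camera in the world. Camera axes: x right, y down, z forward; pixel columns grow to the right and rows downward; lengths in mm; the calibration is good to about 2 mm. A picture is of the moment at which its call begins. There is no depth.
- manip.close_job(): hands the job in; it is judged then, once.
Trained networks look in a picture, given as the dict that the camera call returned (one of the last four; its "shot" number tells which), for a name from the list of things; names that differ only in an ending like _2 or _b are one class to them, and where a whole thing is asked for, a point or a joint stands for the part that bears it (a point fixed in the world has none). Each returns a list of dicts, best first, with "confidence" (0 to 1); they miss things now and then, are a little off and sometimes report something else, mostly with a low value. They report only what shows in the picture. A call takes as long as a camera call. They do not tell look-alikes from the thing itself.
- manip.boxes_of(picture, query): "bbox" ([centre column, centre row, width, height] in pixels, round what is visible of it).
- manip.trace(picture, query): "region" (400x640 bool, what is visible of it) and "bbox" ([centre column, centre row, width, height] in pixels, round what is visible of it).
- manip.landmark_of(picture, query): "location" ([row, column] in pixels: a listed point, or the origin of a listed thing).
The state is a dict: "clock": time; "qpos": joint angles; "qvel": joint speeds; "effort": joint torques, N m; "ee_pos": TCP position; "ee_rot": TCP orientation; "ft_force": force on the tool from outside, world axes, zero at the start; "torque": the same for the moment, N m; "finger_gap": opening from 0.0 (shut) to 1.0 (fully open); "grasp_force": force on a finger pad.
Only numpy, scipy, OpenCV 4.12 (cv2) and the standard library are available. Lean on these libraries where they do the work, as an engineer would, in place of code of your own. Each camera call takes 0.05 s, during which the arm holds its last target. There are 200 camera calls.

TASK

Take the key with the round head out of the key stand, put it in the upright lock on the grey lockbox and work it fully home past the sticky pins, wiggling as needed, before you turn it. Then turn it a quarter clockwise against its spring and finish there still gripping the key so that the bolt stays drawn back. Leave the other keys and everything else on the bench where they are.

Things in the scene. Friction and masses are not known exactly. Their poses are not given: they have to be found in the camera images.
- key_round: The key to use: round grey disc head, 38 mm across, flat faces 12 mm apart (along y), head centre 21 mm above the origin, top 40 mm above. Origin: middle of the shoulder where head meets blade; x across the width, z up, blade down. Works either way round. 20 to 45 g. At the start upright in one of the stand's three slots (which one varies), shoulder on the stand's top
- key_round_tip (a point): lower end of the round-headed key's blade, 30 mm straight below the shoulder. The flat steel blade is 12 mm wide (along the key's x) and 4 mm thick (along y); its last 4 mm are stepped down to 8 x 2.4 mm
- key_square: key whose head is a plain square plate, 34 mm wide and 36 mm tall (2 to 40 mm above the shoulder), otherwise the same: grey head 12 mm thick (along y), steel blade 12 x 4 mm. Origin in the middle of the shoulder (underside of the head), z up. A bystander, to be left standing in the stand
- key_tee: key whose head is a T: a 14 mm wide stem with a 38 mm wide crossbar at its top, 28 to 40 mm above the shoulder, otherwise the same: grey head 12 mm thick (along y), steel blade 12 x 4 mm. Origin in the middle of the shoulder (underside of the head), z up. A bystander, to be left standing in the stand
- stand: white key stand, fixed, 170 x 50 x 45 mm, three slots in a row along its x, 52 mm apart, the middle one at its centre; each 13.6 mm long (along x), 5.6 mm wide, 36 mm deep, and holding one key whose head stands clear above. Origin: centre of the underside, z up. It is to the robot's left, turned up to 0.5 rad
- lockbox: grey steel lockbox, fixed, 240 (x) x 180 (y) mm, to the robot's right, turned up to 0.4 rad. Origin: centre of the underside. Front deck (x below -36 mm) 55 mm high, lid behind it 85 mm, keeper loop on the lid 97 mm. The upright lock stands on the deck at x = -78 mm, y = 0 in a steel collar 45 mm across, 88 mm high; a steel bolt, top 94 mm, runs from it to the keeper
- lock_mouth (a point): middle of the key slot's mouth, on the top face of the round brass lock cylinder (33 mm across), 89 mm above the bench. Axes turn with the cylinder: x along the slot, z up. Slot 13.6 mm long (x), 5.6 mm wide (y), 1.8 mm chamfer, 34 mm deep: a key fully home has its shoulder on the face.
- lock_foot (a point): foot of the key slot, on the lock axis 34 mm below the mouth. Two sprung, sticky pins 11 and 21 mm down: a straight push must reach 12 to 20 N to get past; about 10 N will do with small turns to and fro (0.1 rad). They stay where they are pushed. Grip the key firmly (60 N holds) or it slips in the fingers
- lock (a joint): turn of the lock cylinder, rad: 0 at rest, grows clockwise seen from above, stop at 1.571 (a quarter), when the bolt is drawn back 12 mm. A spring turns it back to 0 when let go: 0.035 N m at rest, 0.145 N m at the stop, plus 0.02 N m friction. With play in the slot and give in the grip the hand must turn about 0.2 rad more than the lock
- bottle: capped clear bottle, 72 mm wide, 150 mm tall, bystander; origin at the centre of its underside
- tube: small capped sample tube, 30 mm wide, 85 mm tall, bystander; origin at the centre of its underside
- beaker: white open beaker, 80 mm wide, 100 mm tall, bystander; origin at the centre of its underside
- tipbox: closed blue tip box, 120 x 85 x 60 mm, bystander; origin at the centre of its underside
- rack: pink tube rack, 100 x 70 x 45 mm, bystander; origin at the centre of its underside
- timer: flat white bench timer, 60 x 70 x 20 mm, bystander; origin at the centre of its underside
Not all that is in view belongs to the job. Leave any blue or turquoise look-alike of the stand alone.

How it is judged (in metres and radians):
On the way, in this order (a step that is already met when the one before it is completed fails the run):
1. the round-headed key is drawn out of the stand (z of key_round in the frame of stand above 0.078 m), for 0.1 s.
2. the key is fully home in the lock, not yet turned (z of key_round in the frame of lock_mouth below 0.004 m and horizontal distance between key_round and lock_mouth below 0.004 m and angle between key_round's own z axis and vertical below 0.15 rad and value of joint lock below 0.4 rad), for 0.2 s.
At the end, for the whole second after the job is handed in: The round-headed key is fully home in the lock (shoulder within 4 mm of the face and slot middle, upright within 0.15 rad); gripping fingers (over 3 N) hold the lock still beyond 1.25 of its 1.571 rad; other keys moved under 15 mm, other things under 30 mm (z of key_round in the frame of lock_mouth below 0.004 m and horizontal distance between key_round and lock_mouth below 0.004 m and angle between key_round's own z axis and vertical below 0.15 rad and value of joint lock above 1.25 rad and velocity of joint lock between -0.1 and 0.1 rad/s and contact force between the fingers and key_round above 3 N and distance of each of key_square, key_tee from where it was at the start of the episode below 0.015 m and distance of each of bottle, tube, beaker, tipbox, rack, timer from where it was at the start of the episode below 0.03 m); the arm keeps its last pose, push and grip.
It fails at once if another key is taken or knocked (moved over 15 mm) (distance of any of key_square, key_tee from where it was at the start of the episode above 0.015 m).
It fails at once if a thing on the bench is moved over 30 mm or tipped over (distance of any of bottle, tube, beaker, tipbox, rack, timer from where it was at the start of the episode above 0.03 m or angle between any of bottle, tube, beaker, tipbox, rack, timer's own z axis and vertical above 0.5 rad).
It also fails if it takes over 48 s, if anything falls off the work surface, if the arm or the gripper's body presses on something with over 40 N, if the wrist force passes 120 N, or if a joint passes its speed limit or range.

## Working session

There is one attempt and no reset: what is moved stays moved. The work goes in short steps, Python scripts to look and compute and a shell command to move; the robot and the scene stay as the last step left them, time stands still between calls to the robot, and variables do not carry over. Pictures are saved under pics/ and viewed, at most 10 in all, crops included, and the job is handed in when it is done.

```bash
mkdir -p pics; ls; cat > h.py <<'E'
import numpy as np,cv2
from station import manip
from scipy.spatial.transform import Rotation as R
def cam(p):
    a=np.array(p["attitude"],float)
    M=a if a.shape==(3,3) else R.from_euler('xyz',a).as_matrix() if a.size==3 else None
    return np.array(p["intrinsics"]),np.array(p["position"]),M
def ray(p,rc):
    K,c,M=cam(p); d=M@np.linalg.solve(K,[rc[1],rc[0],1.]); return c,d/np.linalg.norm(d)
def atz(p,rc,z):
    c,d=ray(p,rc); return c+d*(z-c[2])/d[2]
def tri(rs):
    A=sum(np.eye(3)-np.outer(d,d) for c,d in rs); b=sum((np.eye(3)-np.outer(d,d))@c for c,d in rs)
    x=np.linalg.solve(A,b); return x,[np.linalg.norm((np.eye(3)-np.outer(d,d))@(x-c)) for c,d in rs]
def proj(p,X):
    K,c,M=cam(p); v=K@(M.T@(np.array(X)-c)); return v[:2]/v[2]
def save(p,n,crop=None,s=1):
    im=p["pixels"][:,:,::-1]
    if crop: im=im[crop[0]:crop[1],crop[2]:crop[3]]
    cv2.imwrite("pics/"+n,cv2.resize(im,None,fx=s,fy=s,interpolation=cv2.INTER_CUBIC))
E
python3 - <<'E'
from h import *
print(manip.get_state())
P={n:manip.snapshot(n) for n in("scene","top","wrist")}
for n,p in P.items():
    print(n,p["position"],p["attitude"],p["intrinsics"]); 
for q in("key_round","key_square","key_tee","stand","lockbox","lock_mouth","key_round_tip"):
    rs=[]
    for n,p in P.items():
        l=[(np.round(o["location"]).tolist(),round(o["confidence"],2)) for o in manip.landmark_of(p,q)[:3]]
        print(q,n,l)
        if l and n!="wrist": rs.append(ray(p,l[0][0]))
    if len(rs)==2: print("   tri",tri(rs))
a=np.vstack([P["scene"]["pixels"],P["top"]["pixels"]])
cv2.imwrite("pics/a.png",cv2.resize(a[:,:,::-1],(480,600),interpolation=cv2.INTER_AREA))
save(P["top"],"top.png",None,1.25)
save(P["wrist"],"wrist.png")
E
```

```text
pics
{'clock': 0.0, 'qpos': array([ 1.22101891e+00,  5.33575345e-02,  1.61428362e+00,  1.77934742e-06,
        1.47599038e+00, -1.18979391e-01]), 'qvel': array([ 0.00035411,  0.00068307, -0.00139976,  0.00075174, -0.00069217,
        0.00057969]), 'effort': array([ 9.37729892e-04, -3.93688059e+01, -3.70177889e+01,  6.85137775e-05,
        6.99604323e-03, -1.48270686e-05]), 'ee_pos': array([142.74555832, 607.8480649 , 230.06879579]), 'ee_rot': array([-3.13956840e+00, -2.43770972e-04,  2.91079421e+00]), 'ft_force': array([0.42336015, 0.25217491, 0.13720603]), 'torque': array([-0.04407077, -0.04012335, -0.04560938]), 'grasp_force': 0.0, 'finger_gap': 1.0000918074202296}
scene [ 935.49419987  524.00012116 1091.69402854] [-2.60886838  0.00756993  2.40118465] [[383.53676287   0.         316.19080559]
 [  0.         383.53676287 198.6412858 ]
 [  0.           0.           1.        ]]
top [ 401.87704411   77.28110103 1229.80488838] [-3.03363457  0.00355214 -1.54259063] [[381.10717096   0.         322.52075224]
 [  0.         381.10717096 196.44595331]
 [  0.           0.           1.       
[... 806 characters left out ...]
84.0, 186.0], 0.71), ([350.0, 41.0], 0.61)]
   tri (array([477.64163948, 444.49221979, 369.10094268]), [np.float64(5.722498115471252), np.float64(5.7224981154712875)])
lockbox scene [([181.0, 270.0], 0.64)]
lockbox top [([185.0, 380.0], 0.57)]
lockbox wrist []
   tri (array([ 578.4629898 , -101.54814044,   15.96774743]), [np.float64(4.446160687990502), np.float64(4.446160687990625)])
lock_mouth scene [([233.0, 371.0], 0.22)]
lock_mouth top [([206.0, 395.0], 0.64)]
lock_mouth wrist []
   tri (array([481.39420753,  54.05071935,  19.18818098]), [np.float64(198.4843211777017), np.float64(198.48432117770164)])
key_round_tip scene [([234.0, 370.0], 0.5)]
key_round_tip top []
key_round_tip wrist []
```

View pics/a.png

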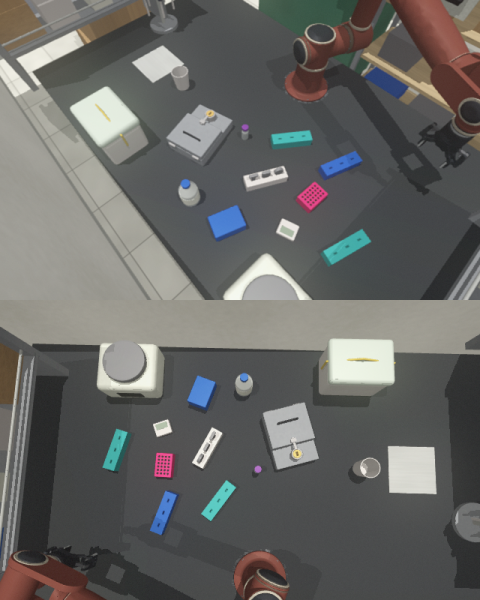

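View pics/top.png

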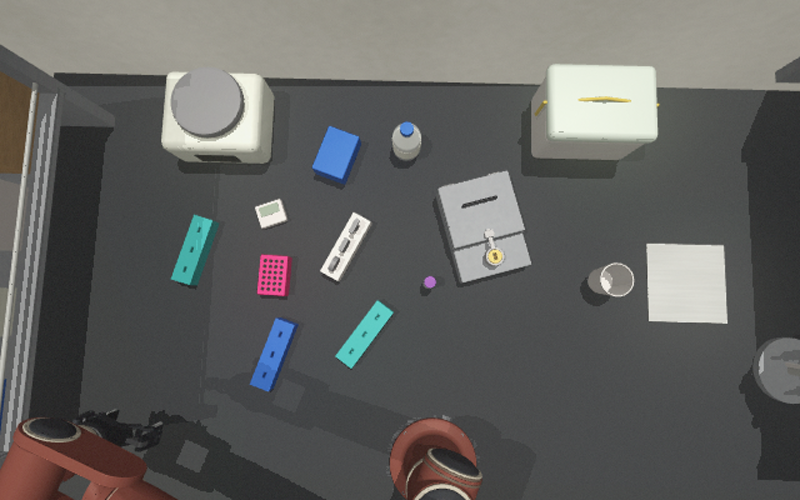

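The white stand is at scene (352,236) and top (276,197). The blue and turquoise look-alike stands are at top (155,200), (218,284) and (291,267). The lock shows at top (395,205). Next I compute the stand and lock poses and crop in on the keys.

```bash
python3 - <<'E'
from h import *
t=manip.snapshot("top"); s=manip.snapshot("scene")
def white(p,c0):
    best=None
    for o in manip.trace(p,"stand"):
        if np.hypot(o["bbox"][0]-c0[0],o["bbox"][1]-c0[1])<20: best=o;break
    return best
a=white(t,(276,197)); b=white(s,(352,238))
for p,o in((t,a),(s,b)):
    print(o["bbox"],o["confidence"])
    pts=np.argwhere(o["region"]); rect=cv2.minAreaRect(np.array([atz(p,rc,45)[:2] for rc in pts],np.float32)); print(rect)
for q in("key_round","key_square","key_tee"):
    for n,p in(("t",t),("s",s)):
        print(q,n,[(np.round(o["bbox"]).tolist(),round(o["confidence"],2)) for o in manip.boxes_of(p,q)[:3]])
L=[o for o in manip.landmark_of(t,"lock_mouth")][0]["location"]; print("lock",atz(t,L,89))
o=manip.trace(t,"lockbox")[0]; pts=np.argwhere(o["region"]); print(cv2.minAreaRect(np.array([atz(t,rc,70)[:2] for rc in pts],np.float32)))
A=cv2.resize(s["pixels"][210:265,300:400,::-1],(800,440),interpolation=cv2.INTER_CUBIC)
cv2.imwrite("pics/keys.png",A)
E
```

```text
[276.0, 195.8, 39.7, 52.5] 0.88
((523.0831298828125, 228.27389526367188), (59.773292541503906, 173.10360717773438), 62.048831939697266)
[355.0, 239.2, 56.2, 32.9] 0.71
((533.1634521484375, 240.1288299560547), (69.51734924316406, 179.0791778564453), 61.87561798095703)
key_round t [([216.0, 171.0, 28.0, 18.0], 0.29)]
key_round s [([355.0, 240.0, 61.0, 30.0], 0.32)]
key_square t [([275.0, 195.0, 9.0, 12.0], 0.58)]
key_square s [([354.0, 232.0, 7.0, 8.0], 0.68)]
key_tee t [([268.0, 213.0, 7.0, 14.0], 0.54), ([283.0, 180.0, 10.0, 15.0], 0.41), ([277.0, 198.0, 38.0, 51.0], 0.25)]
key_tee s [([415.0, 264.0, 38.0, 38.0], 0.52), ([337.0, 237.0, 14.0, 12.0], 0.39)]
lock [ 512.22137555 -133.32951742   89.        ]
((583.2947387695312, -109.611083984375), (249.34170532226562, 194.59495544433594), 15.57252025604248)
```

View pics/keys.png

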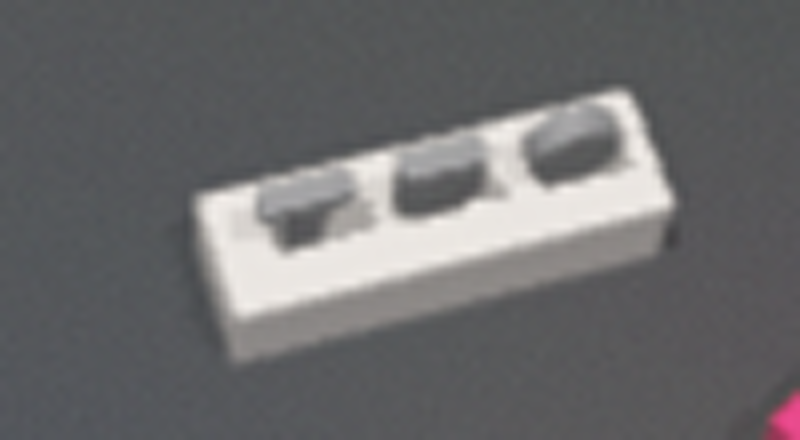

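In the crop, the T is at the left (scene 335,236), the square in the middle (355,233) and the round head at the right (371,227). The round key is therefore the end nearest the robot, at about (480,255). I move above it for a close look.

```bash
python3 -m creep '[[-1.6,-1.0,0,0],[-3.2,-2.0,0,0],[-4.8,-3.0,0,0],[-6.4,-4.1,0,0],[-8.0,-5.1,0,0]]' 85 60; python3 -m creep '[[-1.6,-1.0,0,0],[-3.2,-2.0,0,0],[-4.8,-3.0,0,0.1],[-6.4,-4.1,0,0.2],[-8.6,-5.4,0,0.26]]'; python3 -m creep '[[0,0,0,0],[0,0,0,0]]'
cat > w.py <<'E'
from h import *
import sys
p=manip.snapshot("wrist"); s=manip.get_state(); print(s["clock"],s["ee_pos"],s["ee_rot"],p["position"])
for q in sys.argv[2:]:
    for o in manip.landmark_of(p,q)[:3]: print(q,np.round(o["location"],1),round(o["confidence"],2))
    for o in manip.boxes_of(p,q)[:3]: print("   box",np.round(o["bbox"],1),round(o["confidence"],2))
save(p,sys.argv[1]); np.save("pics/"+sys.argv[1][:-4],p,allow_pickle=True)
E
python3 w.py w1.png key_round key_square key_tee stand key_round_tip
```

```text
clock: 2.3
ee_pos: [309.4, 437.0, 231.5]
ee_rot: [3.141, 0.0, 2.911]
ft_force: [0.2, 0.2, -0.6]
finger_gap: 0.996
grasp_force: 0.0
clock: 2.8
ee_pos: [477.9, 265.9, 231.6]
ee_rot: [3.141, 0.0, 2.648]
ft_force: [1.8, -0.3, 0.0]
finger_gap: 0.998
grasp_force: 0.0
clock: 3.0
ee_pos: [477.4, 266.8, 231.2]
ee_rot: [3.142, -0.001, 2.649]
ft_force: [-1.1, -0.8, 0.2]
finger_gap: 0.994
grasp_force: 0.0
3.05 [476.69297242 267.64379017 231.2637412 ] [ 3.14148854e+00 -6.19434671e-04  2.65062142e+00] [410.76602629 302.72174193 374.28779965]
key_round [179.7 314.8] 0.63
   box [315.9 186.8  19.1  43.3] 0.92
key_square [228.5 318.4] 0.58
key_square [231.8 128.6] 0.3
   box [315.3 236.2  12.2  46.3] 0.75
key_tee [265.7 316.1] 0.89
   box [317.4 285.4  14.5  41. ] 0.57
   box [316.6 185.9  15.5  42.5] 0.3
stand [ 62.2 173.4] 0.82
stand [195.9 500.4] 0.73
stand [209.9 317.8] 0.63
   box [314.8 219.9  46.9 157.8] 0.84
   box [160.2  78.1  78.3 156.2] 0.8
   box [628.6  61.   22.7 122. ] 0.78
   box [313.8 185.8  13.8  39.3] 0.64
```

View pics/w1.png

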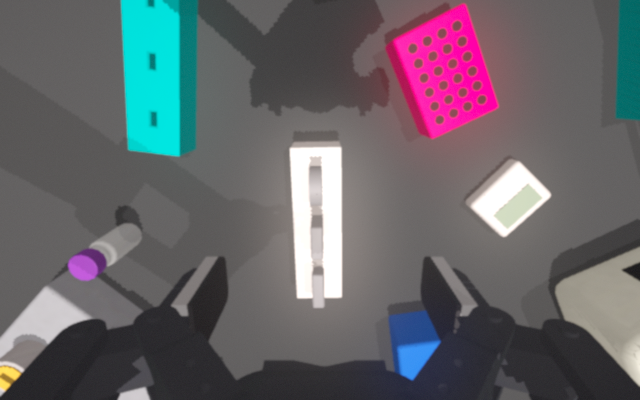

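The wrist view shows the round key (rounded, 315,187) at the far end of the white stand, with the square at (315,236) and the tee at (317,286). The lock is at lower left (10,378). I compute positions and triangulate with the scene view.

```bash
python3 - <<'E'
from h import *
p=np.load("pics/w1.npy",allow_pickle=True).item()
print([atz(p,rc,z).round(1) for rc,z in(((179.7,314.8),45),((187,315.9),66),((236,315.3),65),((285,317.4),65))])
w=manip.snapshot("wrist"); s=manip.snapshot("scene"); t=manip.snapshot("top")
m=[o for o in manip.trace(w,"stand") if abs(o["bbox"][0]-315)<20 and o["bbox"][3]>120][0]["region"]
# stand top face: bright pixels
g=w["pixels"].min(2)>150; n,lab=cv2.connectedComponents((g&cv2.dilate(m.astype(np.uint8),np.ones((5,5))).astype(bool)).astype(np.uint8))
k=np.bincount(lab[lab>0]).argmax(); pts=np.argwhere(lab==k)
r=cv2.minAreaRect(np.array([atz(w,rc,45)[:2] for rc in pts],np.float32)); print(r)
for nm,c in(("s",(355,239)),("t",(276,197))):
    q=s if nm=="s" else t
    for o in manip.boxes_of(q,"key_round")[:3]+manip.landmark_of(q,"key_round")[:3]: print(nm,{k:np.round(v,2) for k,v in o.items()})
print(proj(s,[479,256,66]),proj(t,[479,256,66]),proj(w,[479,256,66]))
print("tri head (crop px 371.3,227)",tri([ray(s,(227.2,371.3)),ray(w,(187,315.9))]))
E
```

```text
[array([480. , 255.1,  45. ]), array([482.4, 255.6,  66. ]), array([527.1, 230.4,  65. ]), array([577.3, 205.5,  65. ])]
((525.8245849609375, 232.6530303955078), (52.44306945800781, 178.7606658935547), 62.79979705810547)
s {'bbox': array([240.8, 104.4,  23.3,  35. ]), 'confidence': np.float64(0.47)}
s {'location': array([232.1, 369.4]), 'confidence': np.float64(0.62)}
t {'bbox': array([386.3, 179.4,  79.2,  89.3]), 'confidence': np.float64(0.37)}
t {'location': array([210.9, 271.6]), 'confidence': np.float64(0.58)}
[371.37909548 227.12631162] [266.21607077 210.75938623] [313.92301136 184.83470058]
tri head (crop px 371.3,227) (array([480.95097261, 257.07587196,  69.61985517]), [np.float64(0.11914895606227217), np.float64(0.11914895606232426)])
```

```bash
python3 -m creep '[[-0.2,-0.2,0.5,-0.015],[-0.33,-0.31,1.5,-0.015],[-0.33,-0.31,2.8,-0.015],[-0.33,-0.31,4.0,-0.015],[-0.33,-0.31,4.6,-0.015]]' 50; python3 -m creep '[[0,0,0,0],[0,0,0,0]]'; python3 w.py w2.png key_round key_square; python3 - <<'E'
from h import *
p=np.load("pics/w2.npy",allow_pickle=True).item()
print(proj(p,[480.5,256,66]),proj(p,[480.5,256,85]),proj(p,[480.5,256,45]))
E
```

```text
clock: 4.45
ee_pos: [478.4, 255.5, 112.1]
ee_rot: [-3.137, -0.004, 2.666]
ft_force: [-0.3, 0.2, 0.0]
finger_gap: 0.586
grasp_force: 0.0
clock: 4.65
ee_pos: [481.0, 256.8, 116.9]
ee_rot: [3.141, 0.001, 2.666]
ft_force: [-0.2, 0.4, 1.1]
finger_gap: 0.587
grasp_force: 0.0
4.7 [481.59189575 257.12360038 117.90080553] [3.13974009e+00 1.77344505e-03 2.66590073e+00] [413.61083197 291.61331754 259.86771631]
key_round [228.7 574.4] 0.72
key_round [208.5 319.4] 0.64
   box [321.4 298.3  20.5  71.4] 0.4
   box [324.4 348.4  20.1  30.3] 0.16
key_square [276.9 321.2] 0.8
   box [322.5 297.2  17.4  73.8] 0.96
[322.1091333  220.92867722] [321.95153072 233.16949109] [322.25410656 209.66876816]
```

View pics/w2.png

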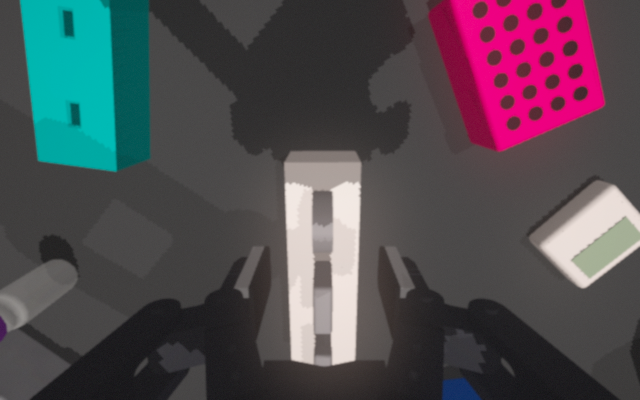

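The round key is centred at (322,222), where it was predicted, and the fingers are symmetric about column 323. I descend and close gently.

```bash
python3 -m creep '[[0,0,0.8,0],[0,0,1.6,0],[0,0,2.2,0],[0,0,2.45,0],[0,0,2.45,0]]'; python3 -m creep '[[0,0,0,0],[0,0,0,0],[0,0,0,0],[0,0,0,0],[0,0,0,0]]' 8 20;  python3 -m creep '[[0,0,0,0],[0,0,0,0],[0,0,0,0]]'
```

```text
clock: 5.4
ee_pos: [480.0, 256.6, 54.3]
ee_rot: [-3.14, -0.001, 2.666]
ft_force: [0.1, 0.3, -0.5]
finger_gap: 0.587
grasp_force: 0.0
clock: 5.9
ee_pos: [481.2, 256.9, 56.1]
ee_rot: [3.141, 0.001, 2.666]
ft_force: [-0.9, -0.5, 5.2]
finger_gap: 0.132
grasp_force: 24.5
clock: 6.2
ee_pos: [481.2, 256.9, 56.1]
ee_rot: [3.141, 0.001, 2.666]
ft_force: [-0.7, -2.1, 5.4]
finger_gap: 0.135
grasp_force: 24.6
```

```bash
python3 -m creep '[[0,0,0,0],[0,0,0,0],[0,0,-0.2,0],[0,0,-0.6,0],[0,0,-1.0,0]]' 8 80;  python3 -m creep '[[0,0,-0.6,0],[0,0,-1.6,0],[0,0,-3.0,0],[0,0,-4.4,0],[0,0,-5.0,0]]'; python3 -m creep '[[0,0,0,0]]'; python3 - <<'E'
from h import *
s=manip.get_state(); c=s["ee_pos"]; y=s["ee_rot"][2]
d=np.array([512-70,-133+60])-c[:2]  # waypoint
d=np.array([512,-133])-c[:2]
print(c,y,"tool dx,dy units",(d@[np.cos(y),np.sin(y)])/25,(d@[np.sin(y),-np.cos(y)])/25)
t=manip.snapshot("top"); 
for o in manip.landmark_of(t,"lock_mouth")[:2]: print(o, atz(t,o["location"],89))
E
```

```text
clock: 6.7
ee_pos: [480.3, 256.8, 80.4]
ee_rot: [-3.141, -0.001, 2.666]
ft_force: [0.2, 1.1, -0.3]
finger_gap: 0.126
grasp_force: 78.0
clock: 7.2
ee_pos: [482.2, 257.7, 210.6]
ee_rot: [3.136, 0.005, 2.666]
ft_force: [0.9, 1.1, -0.4]
finger_gap: 0.123
grasp_force: 78.0
clock: 7.3
ee_pos: [482.1, 257.6, 208.9]
ee_rot: [3.137, 0.004, 2.666]
ft_force: [0.5, -0.7, -0.5]
finger_gap: 0.123
grasp_force: 78.0
[482.08379701 257.56221873 208.91446041] 2.6659462911289276 tool dx,dy units -8.217559647848969 -13.340383610457682
{'location': [205.2, 396.2], 'confidence': 0.44} [ 505.08798787 -136.98330092   89.        ]
```

```bash
python3 -m creep '[[-0.5,-0.6,0,0],[-1.6,-2.0,0,0],[-2.8,-3.5,0,0],[-4.0,-5.0,0,0],[-5.2,-6.5,0,0]]'; python3 -m creep '[[-1.2,-1.5,0,-0.1],[-2.4,-3.0,0,-0.23],[-3.4,-4.2,0,-0.36],[-4.1,-5.1,0,-0.5],[-4.5,-5.57,0,-0.63]]'; python3 -m creep '[[0,0,0,-0.1],[0,0,0,-0.12],[0,0,0,-0.12],[0,0,0,-0.12]]';  python3 w.py w3.png lock_mouth lockbox key_round_tip key_round
```

```text
clock: 7.9
ee_pos: [520.2, 51.3, 201.9]
ee_rot: [-3.14, -0.004, 2.666]
ft_force: [0.7, 0.7, -0.7]
finger_gap: 0.121
grasp_force: 78.1
clock: 8.4
ee_pos: [556.5, -124.5, 201.6]
ee_rot: [3.139, -0.005, -2.985]
ft_force: [0.7, 0.5, -0.4]
finger_gap: 0.128
grasp_force: 78.1
clock: 8.8
ee_pos: [557.3, -121.9, 203.8]
ee_rot: [3.14, -0.002, -2.868]
ft_force: [-0.6, -0.1, -0.4]
finger_gap: 0.124
grasp_force: 78.1
8.85 [ 557.47710197 -121.88797813  204.23700094] [ 3.14080443e+00 -1.06929878e-03 -2.86778325e+00] [ 484.70370778 -142.16331184  346.9609271 ]
lock_mouth [129.1 326.9] 0.8
   box [324.4 128.3  43.4  44.4] 0.91
lockbox [196.2 325.6] 0.79
key_round_tip [189.1 324.8] 0.7
key_round_tip [226.  325.6] 0.64
   box [325.4 266.1  29.9  88.9] 0.62
   box [34.1  9.7 62.8 19.3] 0.31
key_round [250.2 321.3] 0.79
   box [325.  267.2  31.3  98.4] 0.79
```

View pics/w3.png

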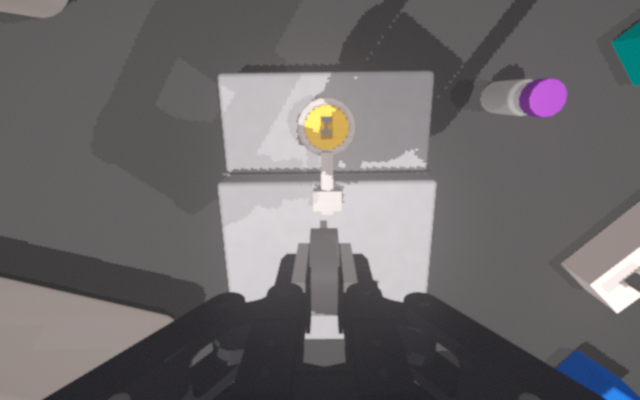

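The wrist view shows the brass cylinder at (326,127) with its slot running along image rows. The held key's tip is at about (324,226) and the deck edges are square to the image. Now I measure it accurately.

```bash
cat > m.py <<'E'
from h import *
import sys
p=np.load("pics/"+sys.argv[1],allow_pickle=True).item(); L=tuple(map(int,sys.argv[2:6])); tip=float(sys.argv[6])
s=manip.get_state(); c=s["ee_pos"]; y=s["ee_rot"][2]; im=p["pixels"].astype(int)
ys=(im[:,:,0]-im[:,:,2]>60)&(im[:,:,0]>120); sub=np.zeros_like(ys); sub[L[0]:L[1],L[2]:L[3]]=ys[L[0]:L[1],L[2]:L[3]]
h=cv2.convexHull(np.argwhere(sub)[:,::-1].astype(np.int32)); W=np.array([atz(p,(r,q),89)[:2] for q,r in h[:,0]],np.float32)
(e,ax,an)=cv2.fitEllipse(W); print("cyl",e,ax)
mask=np.zeros(ys.shape,np.uint8); cv2.fillPoly(mask,[h],1); mask=cv2.erode(mask,np.ones((5,5)))
d=np.argwhere((mask>0)&~ys); S=np.array([atz(p,rc,89)[:2] for rc in d],np.float32); print("slot",len(d),cv2.minAreaRect(S),S.mean(0))
u=np.cov(S.T); v=np.linalg.eigh(u)[1][:,1]; print("slot yaw",np.arctan2(v[1],v[0]),"tool",y)
print("tip expected px",proj(p,[c[0],c[1],c[2]-tip]),"head top",proj(p,[c[0],c[1],c[2]+29]))
D=np.array(e)-c[:2]; print(c,"to mouth units",(D@[np.cos(y),np.sin(y)])/25,(D@[np.sin(y),-np.cos(y)])/25,s["qpos"][5])
E
python3 m.py w3.npy 90 165 290 360 41
python3 - <<'E'
import cv2
a=cv2.imread("pics/w3.png")[90:290,270:380]; cv2.imwrite("pics/w3c.png",cv2.resize(a,None,fx=3,fy=3,interpolation=cv2.INTER_CUBIC))
E
```

```text
cyl (507.517822265625, -133.9667205810547) (33.77180099487305, 33.9289436340332)
slot 122 ((506.28485107421875, -134.33248901367188), (12.632153511047363, 7.619075775146484), 15.674992561340332) [ 506.23874 -134.27336]
slot yaw -2.916537214025537 tool -2.867356908430128
tip expected px [322.46745483 228.64774898] head top [321.80741678 297.89843342]
[ 557.91007484 -122.41763842  205.18435789] to mouth units 2.065473584790073 0.10117084753443314 -2.1912680805775793
```

View pics/w3c.png

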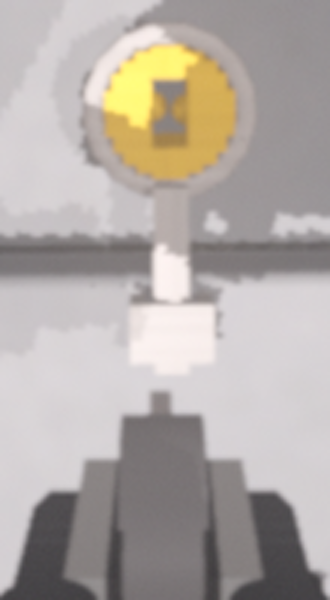

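```bash
python3 -m creep '[[0.8,0.04,0,0],[1.6,0.08,0,0],[2.06,0.08,0.6,0],[2.06,0.08,1.6,0],[2.06,0.08,2.4,0]]'; python3 -m creep '[[0,0,0.1,0],[0,0,0.1,0],[0,0,0.1,0]]';  python3 w.py w4.png lock_mouth; python3 - <<'E'
import cv2
a=cv2.imread("pics/w4.png")[150:330,260:390]; cv2.imwrite("pics/w4c.png",cv2.resize(a,None,fx=3.3,fy=3.3,interpolation=cv2.INTER_CUBIC))
E
python3 m.py w4.npy 160 260 280 370 41
```

```text
clock: 9.75
ee_pos: [507.4, -134.6, 144.5]
ee_rot: [-3.141, 0.001, -2.868]
ft_force: [0.6, -0.7, -0.3]
finger_gap: 0.127
grasp_force: 78.1
clock: 10.05
ee_pos: [508.6, -134.8, 144.0]
ee_rot: [-3.14, 0.002, -2.867]
ft_force: [0.5, 0.4, -0.5]
finger_gap: 0.124
grasp_force: 78.1
10.1 [ 508.76973585 -134.86184873  144.24413904] [-3.13995080e+00  2.11177766e-03 -2.86731491e+00] [ 435.47491186 -154.94751055  286.86678987]
lock_mouth [221.  327.5] 0.64
   box [326.3 216.6  52.4  41.6] 0.83
   box [559.  172.2 118.6  61.4] 0.47
cyl (507.51885986328125, -133.9857635498047) (34.10074996948242, 34.284515380859375)
slot 296 ((510.40814208984375, -134.4270477294922), (21.690847396850586, 16.089059829711914), 15.061232566833496) [ 514.6214 -132.6787]
slot yaw -2.941649078685586 tool -2.8673134194699856
tip expected px [323.79296807 226.94303473] head top [323.36200526 295.26192428]
[ 508.62312969 -134.82719926  144.0446656 ] to mouth units 0.033403496818965456 0.04436313605362163 -2.2456706157622017
```

View pics/w4c.png

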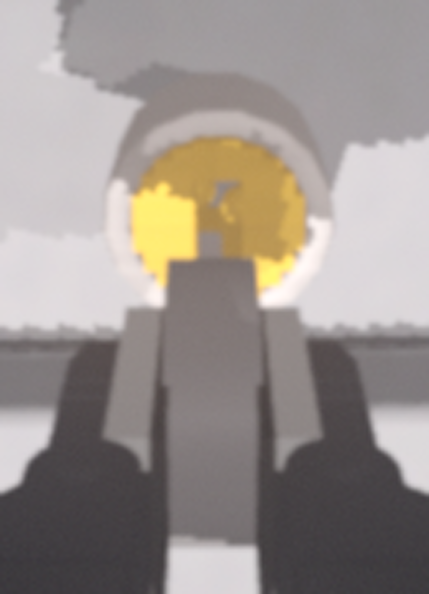

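The slot is at (327,210) and the tip at (323.6,222), so I need about 1.6 mm in +y. I correct and enter the mouth.

```bash
python3 -m creep '[[0.03,0.065,0.1,0],[0.03,0.065,0.3,0],[0.03,0.065,0.5,0],[0.03,0.065,0.65,0],[0.03,0.065,0.8,0]]'; python3 -m creep '[[0,0,0.1,0],[0,0,0.2,0]]'
```

```text
clock: 10.7
ee_pos: [506.6, -133.1, 122.1]
ee_rot: [3.141, 0.0, -2.867]
ft_force: [0.5, 0.6, -1.0]
finger_gap: 0.121
grasp_force: 78.2
clock: 10.9
ee_pos: [507.1, -133.9, 117.9]
ee_rot: [-3.14, 0.001, -2.867]
ft_force: [0.6, -2.3, 1.3]
finger_gap: 0.119
grasp_force: 78.2
```

It is in, with the tip about 12 mm down and the first pin reached. I push with a wiggle.

```bash
python3 -m creep '[[0,0,0.05,0.1],[0,0,0.1,-0.1],[0,0,0.15,0.1],[0,0,0.2,-0.1],[0,0,0.25,0]]'; python3 -m creep '[[0,0,0.05,0.1],[0,0,0.1,-0.1],[0,0,0.15,0.1],[0,0,0.2,-0.1],[0,0,0.25,0]]'
```

```text
clock: 11.4
ee_pos: [507.9, -134.1, 112.9]
ee_rot: [-3.139, 0.002, -2.866]
ft_force: [0.4, -3.1, 7.2]
finger_gap: 0.125
grasp_force: 79.1
clock: 11.9
ee_pos: [507.9, -133.7, 107.1]
ee_rot: [-3.14, 0.002, -2.866]
ft_force: [-0.1, -0.5, 8.3]
finger_gap: 0.125
grasp_force: 79.2
```

```bash
python3 -m creep '[[0,0,0.05,0.1],[0,0,0.1,-0.1],[0,0,0.15,0.1],[0,0,0.2,-0.1],[0,0,0.25,0]]'; python3 -m creep '[[0,0,0.05,0.1],[0,0,0.08,-0.1],[0,0,0.12,0.1],[0,0,0.15,-0.1],[0,0,0.15,0]]'
```

```text
clock: 12.4
ee_pos: [507.9, -133.4, 100.2]
ee_rot: [-3.14, 0.003, -2.866]
ft_force: [-0.7, 0.7, 10.6]
finger_gap: 0.126
grasp_force: 79.7
clock: 12.9
ee_pos: [508.6, -133.5, 100.0]
ee_rot: [-3.14, 0.003, -2.866]
ft_force: [-6.4, 2.8, 21.7]
finger_gap: 0.124
grasp_force: 81.4
```

```bash
python3 -m creep '[[0,0,0.02,0.1],[0,0,0.04,-0.1],[0,0,0.06,0.1],[0,0,0.06,-0.1],[0,0,0.06,0]]'; python3 w.py w5.png; python3 - <<'E'
import cv2,numpy as np
a,b=[cv2.imread(f"pics/{n}.png")[150:330,260:390] for n in("w4","w5")]
cv2.imwrite("pics/w5c.png",cv2.resize(np.hstack([a,b]),None,fx=3,fy=3,interpolation=cv2.INTER_CUBIC))
E
```

```text
clock: 13.4
ee_pos: [508.7, -133.6, 99.9]
ee_rot: [-3.14, 0.003, -2.866]
ft_force: [-8.8, 4.9, 27.8]
finger_gap: 0.121
grasp_force: 82.3
13.45 [ 508.76642594 -133.57151718   99.97230425] [-3.14024737e+00  2.92004928e-03 -2.87003521e+00] [ 435.48000965 -153.86858928  242.7331655 ]
```

View pics/w5c.png

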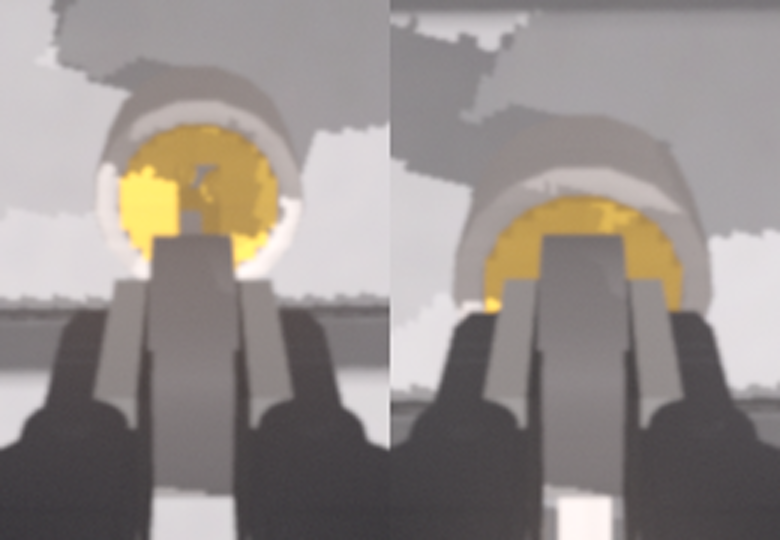

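The key sits in the pads exactly as before, so it has not slipped. It seats hard at z=100 with 28 N, so it is fully home. I ease the push slightly and turn.

```bash
python3 -m creep '[[0,0,-0.08,0],[0,0,-0.08,0.1],[0,0,-0.08,0.22],[0,0,-0.08,0.34],[0,0,-0.08,0.46]]' 8 100; python3 -m creep '[[0,0,0,0.12],[0,0,0,0.24],[0,0,0,0.36],[0,0,0,0.48],[0,0,0,0.6]]'; python3 -m creep '[[0,0,0,0.12],[0,0,0,0.24],[0,0,0,0.36],[0,0,0,0.48],[0,0,0,0.54]]';python3 -c "
from h import *
print(manip.get_state())"
```

```text
clock: 13.95
ee_pos: [508.7, -133.9, 100.1]
ee_rot: [-3.141, 0.004, 2.951]
ft_force: [-5.2, 1.9, 17.7]
finger_gap: 0.122
grasp_force: 98.6
clock: 14.45
ee_pos: [508.7, -134.4, 100.1]
ee_rot: [3.141, 0.005, 2.351]
ft_force: [-4.8, 0.2, 17.1]
finger_gap: 0.118
grasp_force: 98.7
clock: 14.95
ee_pos: [508.4, -134.8, 100.1]
ee_rot: [3.139, 0.004, 1.813]
ft_force: [-6.7, -1.3, 18.6]
finger_gap: 0.118
grasp_force: 98.8
{'clock': 14.95, 'qpos': array([-0.39957475, -0.06729836,  1.96018659, -0.00217431,  1.24447351,
       -0.64115421]), 'qvel': array([1.64146019e-04, 5.06135386e-04, 1.99992709e-05, 1.54942938e-03,
       2.69814174e-03, 5.62038560e-01]), 'effort': array([  1.28307145, -22.41770089, -27.03260422,   0.99316802,
        -1.48039106,  -0.10687143]), 'ee_pos': array([ 508.37096053, -134.76109071,  100.09439895]), 'ee_rot': array([3.13943616, 0.00418307, 1.81306392]), 'ft_force': array([-6.65920331, -1.34003603, 18.56311825]), 'torque': array([-0.1949312 ,  1.13638565,  0.19762668]), 'grasp_force': 98.7651638413081, 'finger_gap': 0.11807397127334908}
```

```bash
python3 -m creep '[[0,0,0,0.05],[0,0,0,0.1],[0,0,0,0.12],[0,0,0,0.12],[0,0,0,0.12]]';python3 - <<'E'
from h import *
s=manip.get_state();print(s["torque"],s["qvel"][5])
t=manip.snapshot("top"); w=manip.snapshot("wrist")
a=cv2.resize(t["pixels"][170:240,350:450],(540,380),interpolation=cv2.INTER_CUBIC); b=cv2.resize(w["pixels"][100:300,200:450],(475,380))
cv2.imwrite("pics/end.png",cv2.resize(np.hstack([a,b])[:,:,::-1],(800,300)))
E
```

```text
clock: 15.45
ee_pos: [508.0, -134.7, 100.1]
ee_rot: [3.14, 0.004, 1.697]
ft_force: [-8.4, -0.5, 19.1]
finger_gap: 0.119
grasp_force: 99.1
[-0.167535    1.21785697  0.35075336] 9.718339953270725e-05
```

View pics/end.png

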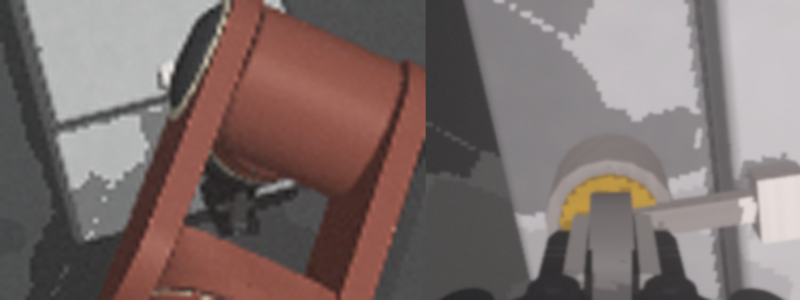

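The moment jumped to 0.35 N m, so the stop is reached. The key is still seated at z=100.1 and held at 99 N, with the collar in the wrist view at (610,190). I hand it in.

```bash
python3 -c "
from station import manip
print(manip.close_job())"
```

```text
the job is handed in; nothing more can be done
None
```

I put the round-headed key fully home in the lock, turned it a quarter clockwise to its stop, and handed the job in with the gripper still holding it at 99 N; the hand-in returned no verdict.

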